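Walk the tube block square to the stop rail

ROBOT

A 7-joint arm with a two-finger parallel gripper is mounted at the origin on a cart in front of the work surface, level with it; the furniture and walls round the work are solid. World frame = base frame: x ahead of the robot, y to its left, z up, the work surface at z = 0. Lengths are in mm, angles in rad, forces in N, time in s.
With the tool pointing down it reaches from about 425 to 825 mm from the base axis. Payload 3.6 kg.
Tool frame: the origin (TCP) lies at the centre of the arm's flange, where the gripper is bolted on; the fingertips stand 186 mm ahead of it and the grasp point (between the pads) lies 167 mm ahead of it; z points along the fingers, x is the direction in which the jaws open and shut, and the axes are right-handed (so a half turn about z gives the same grasp; the last joint's range is limited). The gripper opens to 93 mm and grips with 3 to 60 N. Pads are 15 mm wide; open, the fingers measure 128 mm over their backs; the gripper's body (75 mm by 188 mm) begins 65 mm behind the grasp point.
Start: joints at [-1.149, 0.615, -0.013, 1.423, 0.008, 1.103, -0.04], TCP at [281.413, 585.903, 404.74] pointing down, gripper open.
Joint ranges: [-3.12, 3.12], [-0.3, 2.06], [-1.34, 1.32], [0.26, 2.42], [-1.36, 4.5], [0.01, 1.98], [-2.84, 2.84]. Speed limits (rad/s): [2.79, 2.79, 3.14, 3.14, 3.14, 3.14, 3.14].

INTERFACE

Orientations are given as a rotation vector (axis times angle).
In Python, from station import r gives the robot as it stands. The module is installed in compiled form; this text tells all that it offers.
- The arm moves only by the tool play_rows, never from a script. Its argument "motion" is a list of rows, each a list of 3 entries, a list of its own where there are three numbers: the shift along the tool's x, y, z in units of 200 mm (1.0 is 200 mm), then the turn, a rotation vector about the tool's x, y, z in units of 90 degrees (1.0 is 90 degrees), then the closure, from -1 (fully open) to 1 (shut). A call has 1 to 20 rows; each row is the pose to reach, as a shift and turn from the pose commanded when the call began, along the tool's axes at that moment; what a row does not reach only later rows make up. A row lasts 1/8 s, in which the tool goes at most 62.5 mm and 10.7 degrees, less where a joint would pass 70% of its speed; a pose out of reach is approached as far as the arm can. A call with a number of a shift or a turn outside -1 to 1 is refused whole. A call with a gripper value outside its range is refused whole. The fingers move at their own pace and stop on an object; "grip_force" is the grip in N (left out, the last holds). Time passes only in rows, so rows that repeat a pose let the fingers close. It gives the time, the measured TCP pose, the force and the opening at its end, in the units of the state.
- r.read_state(): the state, without advancing time (a new reading comes with each control period).
- r.snapshot(name): name is "side" or "top"; returns a dict with "color" (384x512x3 uint8, red, green, blue), "depth" (384x512 float32, mm along the optical axis (not along the pixel's ray), 0 where there is no reading), "fx", "fy", "cx", "cy" (pixels), "xyz" and "attitude" of the camera in the world. Camera axes: x right, y up, looking along -z (the intrinsics and any distortion apply to the point x, -y, -z); pixel columns grow to the right and rows downward; lengths in mm; the calibration is good to about 2 mm. A picture is of the moment at which its call begins.
- r.job_done(): hands the job in, once; it reports no verdict.
The state is a dict: "t": time; "qpos": joint angles; "qvel": joint speeds; "effort": joint torques, N m; "ee_pos": TCP position; "ee_rot": TCP orientation; "force": force on the tool from outside, world axes, zero at the start; "wrist_torque": the same for the moment, N m; "gripper_width": finger opening in mm.
Only numpy, scipy, OpenCV 4.12 (cv2) and the standard library are available. Lean on these libraries where they do the work, as an engineer would, in place of code of your own. Each camera call takes 0.05 s, during which the arm holds its last target.

TASK

The heavy drilled aluminium tube block stands askew in front of the straight stop rail. With the fingertips, walk it round by pushing near one corner and then another as needed, until one of its long sides is parallel to the rail, and only then push it home, so that this long side lies flat against the rail's face, wholly within the rail's length. Push on the block's sides only: do not lift it, straddle or pinch it, or reach into its holes; do not let a corner strike the rail while the block is still askew, and leave the vial, the brass weight and the petri dish where they stand.

Things in the scene. Friction and masses are not known exactly. Their poses are not given: they have to be found in the camera images.
- tube_block: loose drilled aluminium block, 95 (x) x 140 (y) x 36 mm high, 0.75 to 1 kg, 3 x 4 vial holes 22 mm wide, 28 mm deep in its top. Origin: centre of its underside. Its long sides are the faces at x = -47.5 and +47.5 mm; either may end against the rail. It slides under a push of 4 to 12 N and stays where it is left; fingertips do not slip on its sides if the push is slanted by up to about 17 degrees.
- corner_a (a point): block corner at its x = +47.5, y = +70 mm, half-way up (18 mm)
- corner_b (a point): block corner at its x = +47.5, y = -70 mm, half-way up
- corner_c (a point): block corner at its x = -47.5, y = +70 mm, half-way up
- corner_d (a point): block corner at its x = -47.5, y = -70 mm, half-way up
- stop_rail: straight aluminium angle bar fixed to the worktop to the left of the block, 240 mm long (along its y), 34 mm high. Origin: foot of its upright working face, at the middle of its length. The working face is the plane x = 0 and looks along its own -x, towards the block; the upright is 12 mm thick, the 6 mm high foot flange with three screws reaches to x = +46 mm behind it.
- vial: bystander: small capped vial, 21 mm wide, 52 mm high; origin at the centre of its underside
- brass_weight: bystander: small brass weight with a knob, 22 mm wide, 34 mm high; origin at the centre of its underside
- petri_dish: bystander: flat round lidded dish, 63 mm wide, 15 mm high; origin at the centre of its underside
Not all that is in view belongs to the job. Leave any blue look-alike of the stop_rail alone.

How it is judged (in metres and radians):
At the end, for the whole second after the job is handed in: one long side of the block lies flat against the rail's working face: both its corners within 4 mm of the face, parallel within 2 degrees, the block's ends not more than 3 mm past the rail's ends, flat on the worktop and at rest (angle between the x axis of tube_block and the x axis of stop_rail, either way round below 0.035 rad and (x of each of corner_a, corner_b in the frame of stop_rail above -0.004 m or x of each of corner_c, corner_d in the frame of stop_rail above -0.004 m) and x of tube_block in the frame of stop_rail below -0.04 m and y of tube_block in the frame of stop_rail between -0.053 and 0.053 m and height (world z) of tube_block below 0.004 m and angle between tube_block's own z axis and vertical below 0.05 rad and linear speed of tube_block below 0.01 m/s); the robot touches nothing.
It fails at once if the block was lifted or tipped (height (world z) of tube_block above 0.01 m or angle between tube_block's own z axis and vertical above 0.15 rad).
It fails at once if the block was straddled, pinched, dragged from above or taken by its holes (fingers touching it while the grasp point is over its inner part) (contact force between the fingers and tube_block above 1 N and x of the grasp point in the frame of tube_block between -0.037 and 0.037 m and y of the grasp point in the frame of tube_block between -0.06 and 0.06 m and z of the grasp point in the frame of tube_block below 0.07 m).
It fails at once if the block struck the rail while more than 13 degrees askew (contact force between tube_block and stop_rail above 0.5 N and angle between the x axis of tube_block and the x axis of stop_rail, either way round above 0.23 rad).
It fails at once if a bystander was moved more than 15 mm (distance of any of vial, brass_weight, petri_dish from where it was at the start of the episode above 0.015 m).
It also fails if it takes over 58 s, if anything falls off the work surface, if the arm or the gripper's body presses on something with over 40 N, if the wrist force passes 120 N, or if a joint passes its speed limit or range.

## Working session

There is one attempt and no reset: what is moved stays moved. The work goes in short steps, Python scripts to look and compute and a tool call to move; the robot and the scene stay as the last step left them, time stands still between calls to the robot, and variables do not carry over. Pictures are saved under pics/ and viewed, and the job is handed in when it is done.

Besides the shell and the picture viewer there is one more tool, called after "Request:" as name(argument=value, ...), one argument or row to a line, values as JSON. play_rows: Moves the arm, as the interface text tells. Its arguments: {"type":"object","properties":{"motion":{"type":"array"},"grip_force":{"type":"number"}},"required":["motion"]}

```bash
mkdir -p pics
python3 - <<'E'
from station import r
import cv2,pickle
s=r.read_state();print({k:s[k] for k in('t','ee_pos','ee_rot','force','gripper_width')})
for n in('top','side'):
    d=r.snapshot(n);pickle.dump(d,open(n+'0.pkl','wb'))
    cv2.imwrite(f'pics/{n}0.png',cv2.resize(d['color'][:,:,::-1],(800,600)))
    print(n,{k:d[k] for k in d if k not in('color','depth')})
E
```

```text
{'t': 0.0, 'ee_pos': array([281.30186845, 585.62729531, 403.58933322]), 'ee_rot': array([ 2.65796067,  1.67207402, -0.00333992]), 'force': array([ 0.41937551, -0.01550997,  0.71049796]), 'gripper_width': 92.98808333491549}
top {'fx': 396.5209880965629, 'fy': 396.5209880965629, 'cx': 252.0843252573695, 'cy': 192.6840133784191, 'xyz': array([429.23447013,  87.35475326, 999.31915238]), 'attitude': array([ 0.11667231, -0.14248572, -1.55624645])}
side {'fx': 473.5038342073412, 'fy': 473.5038342073412, 'cx': 263.6610817874309, 'cy': 194.09409894848605, 'xyz': array([ 414.76267696, 1112.81742315,  448.5091642 ]), 'attitude': array([ 0.13981946, -1.73103527, -2.50089353])}
```

View pics/top0.png

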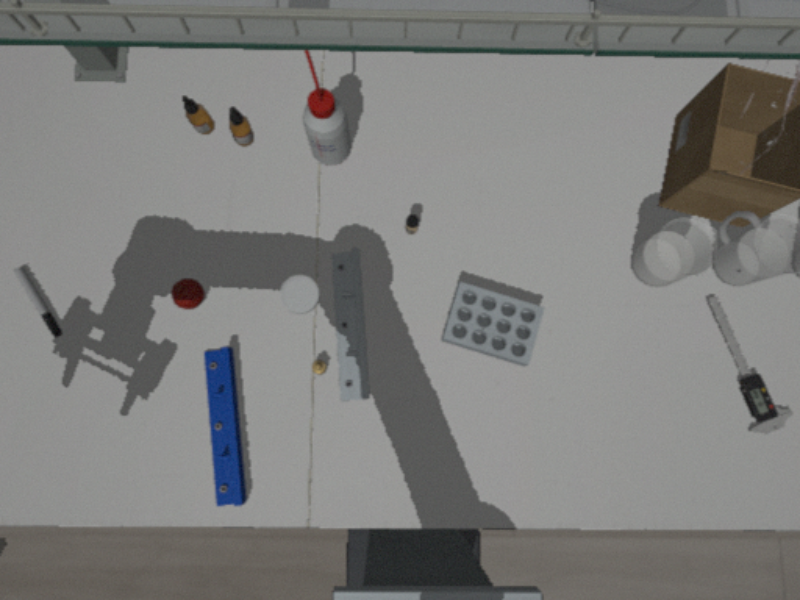

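View pics/side0.png

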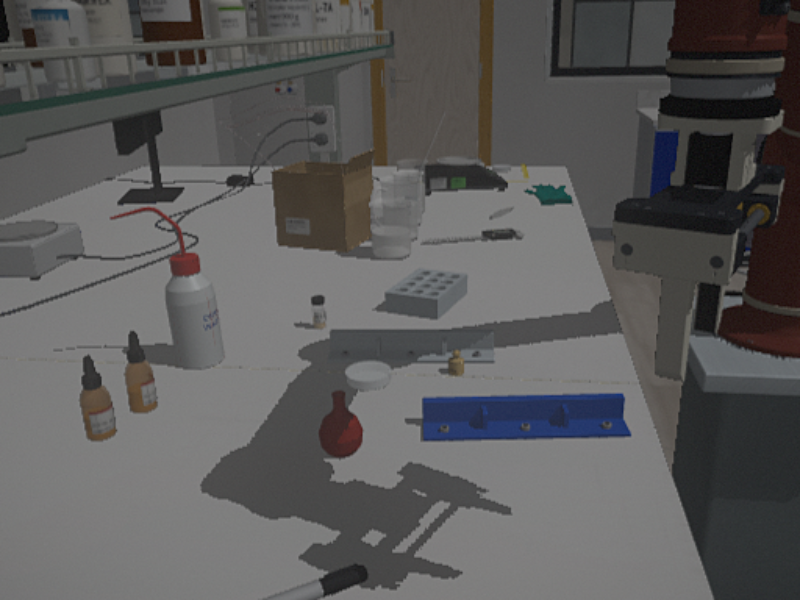

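```bash
cat > h.py <<'E'
import numpy as np,cv2,pickle
from scipy.spatial.transform import Rotation as R
def ray(d,u,v):
    c=np.stack([(np.asarray(u,float)-d['cx'])/d['fx'],-(np.asarray(v,float)-d['cy'])/d['fy'],-np.ones_like(np.asarray(u,float))],-1)
    return c@R.from_rotvec(d['attitude']).as_matrix().T
def atz(d,u,v,z):
    w=ray(d,u,v); k=(z-d['xyz'][2])/w[...,2]; return d['xyz']+w*k[...,None]
def cloud(d):
    v,u=np.mgrid[0:384,0:512]; return d['xyz']+ray(d,u,v)*d['depth'][...,None]
def proj(d,p):
    c=(np.asarray(p,float)-d['xyz'])@R.from_rotvec(d['attitude']).as_matrix()
    return np.stack([d['cx']+d['fx']*c[...,0]/-c[...,2], d['cy']-d['fy']*c[...,1]/-c[...,2]],-1)
E
python3 - <<'E'
from h import *
d=pickle.load(open('top0.pkl','rb'))
c=d['color'][130:270,180:360,::-1]
cv2.imwrite('pics/crop0.png',cv2.resize(c,None,fx=4.4,fy=4.2,interpolation=cv2.INTER_CUBIC))
P=cloud(d)
z=P[...,2]
print('table z',np.median(z[200:300,400:440]))
def cl(u0,u1,v0,v1,a,b):
    m=np.zeros(z.shape,bool);m[v0:v1,u0:u1]=1;m&=(z>a)&(z<b);return P[m]
for n,a in dict(block=(270,360,165,240,28,44),rail=(200,245,150,262,26,42),vial=(250,280,130,152,15,60),brass=(196,212,222,244,8,40),petri=(175,208,172,204,8,20)).items():
    q=cl(*a);  rct=cv2.minAreaRect(q[:,:2].astype(np.float32));print(n,len(q),q.mean(0).round(1),np.median(q[:,2]).round(1),np.round(cv2.boxPoints(rct),1).tolist(),np.round(rct[1],1))
E
```

```text
table z -0.3116668222385215
block 1475 [558.  -85.3  35.6] 35.7 [[492.5, -139.0], [584.4000244140625, -166.60000610351562], [624.7999877929688, -31.899999618530273], [532.9000244140625, -4.300000190734863]] [140.6  96. ]
rail 517 [553.6 127.7  33.4] 33.7 [[433.6000061035156, 188.1999969482422], [440.3999938964844, 109.0], [678.7000122070312, 129.39999389648438], [672.0, 208.60000610351562]] [239.3  79.5]
vial 87 [715.8  44.7  45.4] 51.3 [[707.7999877929688, 34.400001525878906], [727.9000244140625, 33.79999923706055], [728.4000244140625, 53.900001525878906], [708.2999877929688, 54.400001525878906]] [20.1 20.1]
brass 68 [487.6 188.4  23. ] 21.0 [[478.3999938964844, 179.3000030517578], [498.20001220703125, 179.3000030517578], [498.20001220703125, 199.10000610351562], [478.3999938964844, 199.10000610351562]] [19.8 19.8]
petri 498 [603.9 223.6  15.1] 15.1 [[562.2999877929688, 237.0], [590.7000122070312, 182.39999389648438], [645.9000244140625, 211.10000610351562], [617.5, 265.70001220703125]] [62.2 61.6]
```

View pics/crop0.png

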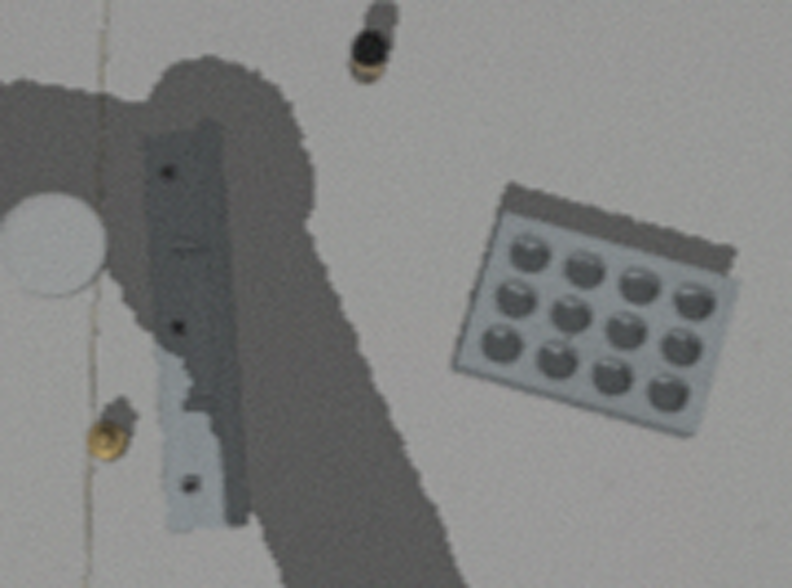

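Candidates: rail. The grey angle bar near (345,325) of the 800x600 top view is a match. The blue bar at (225,425) is the look-alike and stays alone. The block is the drilled 3x4 block at (493,320), and nothing else looks like it. The crop confirms both. The vial is at (412,223), the brass weight at (320,367) and the petri dish at (300,295).

The crop also shows that the block's far long side must turn about 68° clockwise to face away from the rail. I'll fit the rail's face exactly and work out the approach.

```bash
cat >> h.py <<'E'
def fitrail():
    d=pickle.load(open('top0.pkl','rb'));P=cloud(d);z=P[...,2]
    m=np.zeros(z.shape,bool);m[150:262,212:245]=1;m&=(z>29)&(z<38)
    q=P[m][:,:2]
    q=q[np.abs(q[:,1]-(109+(q[:,0]-440)*.0856+6))<12]
    rc=cv2.minAreaRect(q.astype(np.float32));return q,rc
def blk(d):
    P=cloud(d);z=P[...,2];m=(z>30)&(z<40)&(P[...,0]>400)&(P[...,0]<760)&(P[...,1]<300)&(P[...,1]>-260)
    return P,m
def rows(s,tgt,ang,n):
    """world TCP target (mm), tool-x angle deg; prints final row from ee (commanded~measured)"""
    M=R.from_rotvec(s['ee_rot']);cur=np.degrees(np.arctan2(*M.as_matrix()[:2,0][::-1]))
    sh=M.inv().apply(np.asarray(tgt)-s['ee_pos'])/200
    Rt=R.from_euler('z',ang,degrees=True)*R.from_rotvec([np.pi,0,0])
    tr=(M.inv()*Rt).as_rotvec()/(np.pi/2)
    return cur,sh.round(4),tr.round(4)
E
python3 - <<'E'
from h import *
from station import r
q,rc=fitrail();print(len(q),rc,np.round(cv2.boxPoints(rc),1).tolist())
C=np.array([558.7,-85.5]);l=np.array([.2873,.9578]);n=np.array([.9578,-.2873])
s=r.read_state()
g=C+n*(55+20)-4*l;print(g)
print(rows(s,[*g,320],73.3,1));print(rows(s,[*g,195],73.3,1))
E
```

```text
465 ((558.9186401367188, 128.05001831054688), (239.02154541015625, 17.78028678894043), 4.841526031494141) [[439.1000061035156, 126.80000305175781], [440.6000061035156, 109.0999984741211], [678.7999877929688, 129.3000030517578], [677.2999877929688, 147.0]]
[ 629.3858 -110.8787]
(np.float64(64.34488267776534), array([-2.385 ,  3.0766,  0.4241]), array([-0.0001,  0.0014, -0.0995]))
(np.float64(64.34488267776534), array([-2.3836,  3.0766,  1.0491]), array([-0.0001,  0.0014, -0.0995]))
```

Request:
play_rows(
  motion=[
    [[-0.2,0.25,0.03],[0,0,-0.03],-1],
    [[-0.4,0.5,0.06],[0,0,-0.05],-1],
    [[-0.6,0.75,0.09],[0,0,-0.1],-1],
    [[-0.8,1.0,0.1],[0,0,-0.1],-1],
    [[-0.8,1.0,0.1],[0,0,-0.1],-1],
    [[-0.8,1.0,0.1],[0,0,-0.1],-1],
  ],
)

```text
t: 0.85
ee_pos: [392.4, 355.1, 384.7]
ee_rot: [-2.52, -1.875, 0.0]
force: [-0.6, 0.9, 0.6]
gripper_width: 92.7
```

Run:
```python
from h import *
from station import r
s=r.read_state();print(s['t'],s['ee_pos'],s['qpos'].round(2),s['force'].round(1))
print(rows(s,[629.4,-110.9,320],73.3,1))
```

```text
0.85 [392.4243161  355.08794879 384.67098136] [-0.74  0.45 -0.05  1.8   0.03  0.89  0.47] [-0.6  0.9  0.6]
(np.float64(73.29087049832027), array([-1.891 ,  1.805 ,  0.3216]), array([-0.0004, -0.0002, -0.0001]))
```

Request:
play_rows(
  motion=[
    [[-0.25,0.23,0.05],[0,0,0],-1],
    [[-0.5,0.46,0.1],[0,0,0],-1],
    [[-0.75,0.69,0.15],[0,0,0],-1],
    [[-0.95,0.9,0.16],[0,0,0],-1],
    [[-0.95,0.9,0.16],[0,0,0],-1],
  ],
)

```text
t: 1.48
ee_pos: [512.1, 119.1, 352.3]
ee_rot: [2.523, 1.87, -0.001]
force: [-0.9, 0.3, -0.2]
gripper_width: 92.7
```

Request:
play_rows(
  motion=[
    [[-0.25,0.23,0.05],[0,0,0],-1],
    [[-0.5,0.46,0.1],[0,0,0],-1],
    [[-0.75,0.69,0.15],[0,0,0],-1],
    [[-0.94,0.9,0.16],[0,0,0],-1],
    [[-0.94,0.9,0.16],[0,0,0],-1],
    [[-0.94,0.9,0.16],[0,0,0],-1],
  ],
)

```text
t: 2.22
ee_pos: [629.6, -108.1, 320.1]
ee_rot: [-2.516, -1.878, -0.001]
force: [-0.2, 0.5, 0.1]
gripper_width: 93.0
```

Run:
```python
from h import *
from station import r
d=r.snapshot('side');cv2.imwrite('pics/side1.png',cv2.resize(d['color'][:,:,::-1],(800,600)))
s=r.read_state();print(s['t'],s['ee_pos'],s['qpos'].round(2),s['force'].round(1))
print(rows(s,[629.4,-110.9,196],73.3,1))
```

```text
2.275 [ 629.29152081 -106.72748635  320.39583101] [ 0.15  0.68 -0.03  1.56  0.02  0.9   1.4 ] [-0.1 -0.   0.2]
(np.float64(73.58437682023597), array([-0.0215,  0.0074,  0.6219]), array([-0.001 , -0.0017,  0.0032]))
```

View pics/side1.png

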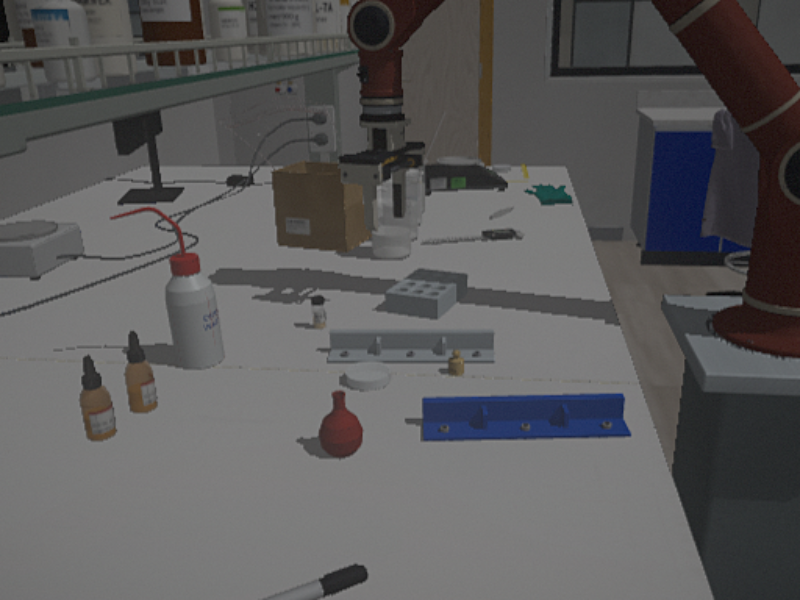

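The arm is above the clear area beyond the block, and the side view shows the gripper at (390,180). The block stands untouched at (427,292). Going down.

Request:
play_rows(
  motion=[
    [[-0.02,0,0.2],[0,0,0],-1],
    [[-0.02,0,0.4],[0,0,0],-1],
    [[-0.02,0,0.55],[0,0,0],-1],
    [[-0.02,0,0.62],[0,0,0],-1],
    [[-0.02,0,0.62],[0,0,0],-1],
    [[-0.02,-0.03,0.62],[0,0,0],-1],
    [[-0.02,-0.05,0.62],[0,0,0],-1],
  ],
)

```text
t: 3.15
ee_pos: [618.2, -111.0, 198.1]
ee_rot: [2.519, 1.876, 0.002]
force: [-0.0, 0.2, 0.7]
gripper_width: 93.3
```

Run:
```python
from h import *
from station import r
d=r.snapshot('top');pickle.dump(d,open('top1.pkl','wb'));cv2.imwrite('pics/top1.png',cv2.resize(d['color'][130:280,200:400,::-1],(800,600)))
s=r.read_state();print(s['t'],s['ee_pos'],s['qpos'].round(2),s['force'].round(1))
C=np.array([558.7,-85.5]);l=np.array([.2873,.9578]);n=np.array([.9578,-.2873])
v=s['ee_pos'][:2]-C;print('n',v@n,'l',v@l,rows(s,[*s['ee_pos']],73.3,1))
```

```text
3.2 [ 617.71801587 -110.91355707  197.91614312] [ 0.16  0.83 -0.02  1.67  0.03  0.64  1.4 ] [ 0.1 -0.  -0.4]
n 63.82877054748712 l -7.385228999455045 (np.float64(73.350501241408), array([0., 0., 0.]), array([ 0.0004, -0.0001,  0.0006]))
```

View pics/top1.png

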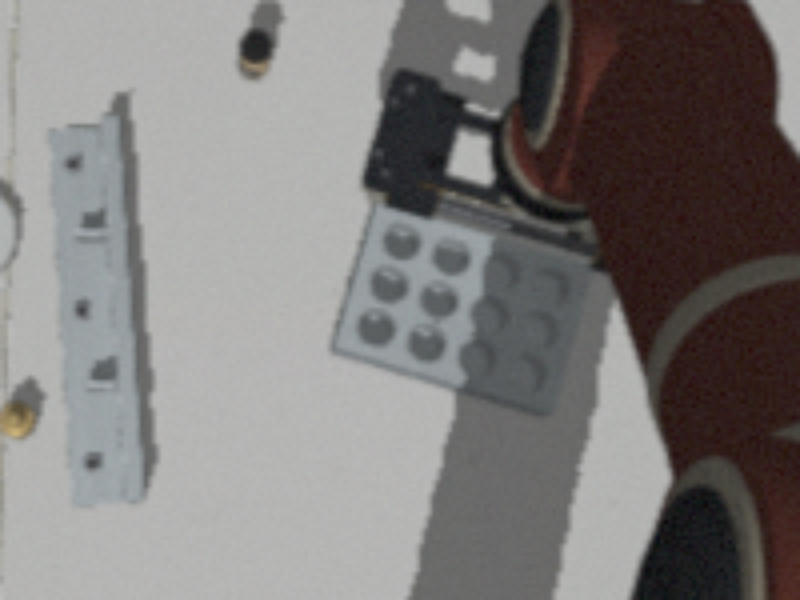

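```bash
cat >> h.py <<'E'
def arc(c,th0,th1,n,pre=(0,0),z=0):
    """tool-frame rows: rotate about c (mm, tool axes, relative to pose at pre)"""
    out=[]
    c=np.array(c,float)
    for th in np.linspace(th0,th1,n+1)[1:]:
        a=np.radians(th);Q=np.array([[np.cos(a),-np.sin(a)],[np.sin(a),np.cos(a)]])
        p=(c-Q@c+np.array(pre))/200
        out.append([[round(float(p[0]),3),round(float(p[1]),3),z],[0,0,round(th/90,3)],-1])
    return out
E
python3 - <<'E'
from h import *
print(arc((50,-55),0,34,16,(2.5,-8)))
E
```

```text
[[[0.002, -0.049, 0], [0, 0, np.float64(0.024)], -1], [[-0.007, -0.059, 0], [0, 0, np.float64(0.047)], -1], [[-0.016, -0.069, 0], [0, 0, np.float64(0.071)], -1], [[-0.025, -0.08, 0], [0, 0, np.float64(0.094)], -1], [[-0.034, -0.091, 0], [0, 0, np.float64(0.118)], -1], [[-0.042, -0.102, 0], [0, 0, np.float64(0.142)], -1], [[-0.05, -0.113, 0], [0, 0, np.float64(0.165)], -1], [[-0.057, -0.125, 0], [0, 0, np.float64(0.189)], -1], [[-0.064, -0.137, 0], [0, 0, np.float64(0.212)], -1], [[-0.07, -0.149, 0], [0, 0, np.float64(0.236)], -1], [[-0.076, -0.162, 0], [0, 0, np.float64(0.26)], -1], [[-0.082, -0.174, 0], [0, 0, np.float64(0.283)], -1], [[-0.087, -0.187, 0], [0, 0, np.float64(0.307)], -1], [[-0.091, -0.2, 0], [0, 0, np.float64(0.331)], -1], [[-0.095, -0.213, 0], [0, 0, np.float64(0.354)], -1], [[-0.099, -0.227, 0], [0, 0, np.float64(0.378)], -1]]
```

Request:
play_rows(
  motion=[
    [[0.012,-0.01,0],[0,0,0],-1],
    [[0.012,-0.025,0],[0,0,0],-1],
    [[0.012,-0.04,0],[0,0,0],-1],
    [[0.002,-0.049,0],[0,0,0.024],-1],
    [[-0.007,-0.059,0],[0,0,0.047],-1],
    [[-0.016,-0.069,0],[0,0,0.071],-1],
    [[-0.025,-0.08,0],[0,0,0.094],-1],
    [[-0.034,-0.091,0],[0,0,0.118],-1],
    [[-0.042,-0.102,0],[0,0,0.142],-1],
    [[-0.05,-0.113,0],[0,0,0.165],-1],
    [[-0.057,-0.125,0],[0,0,0.189],-1],
    [[-0.064,-0.137,0],[0,0,0.212],-1],
  ],
)

```text
t: 4.7
ee_pos: [588.2, -115.7, 196.8]
ee_rot: [2.797, 1.429, 0.0]
force: [2.2, -1.2, -0.8]
gripper_width: 93.3
```

Run:
```python
from h import *
from station import r
d=r.snapshot('top');pickle.dump(d,open('top2.pkl','wb'));cv2.imwrite('pics/top2.png',cv2.resize(d['color'][130:280,200:400,::-1],(800,600)))
s=r.read_state();print(s['t'],s['ee_pos'],s['qpos'].round(2),s['force'].round(1),rows(s,s['ee_pos'],54.2,1))
```

```text
4.75 [ 587.98557159 -115.71844424  196.80677791] [ 0.12  0.8   0.06  1.76 -0.08  0.58  1.18] [ 1.8 -1.2 -1.6] (np.float64(54.038433811263594), array([0., 0., 0.]), array([-0.    ,  0.    , -0.0018]))
```

View pics/top2.png

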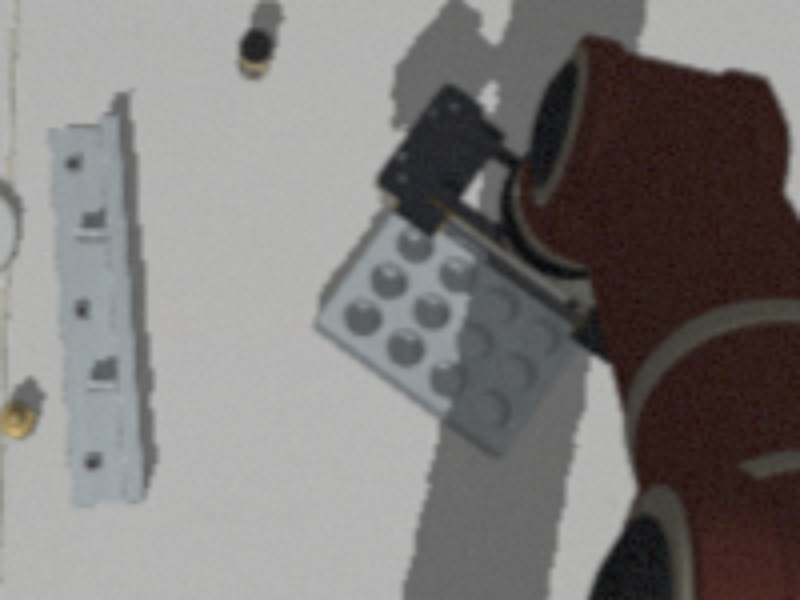

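The block (centre near (445,325) in the crop) has turned with the tool to about 54°. Its face lies flush on both fingertips, so I'll continue.

Run:
```python
from h import *
print([(a[0][:2],float(a[1][2])) for a in arc((50,-55),0,49,22)])
```

```text
[([-0.01, -0.01], 0.025), ([-0.021, -0.02], 0.049), ([-0.03, -0.031], 0.074), ([-0.04, -0.042], 0.099), ([-0.048, -0.053], 0.124), ([-0.057, -0.065], 0.148), ([-0.065, -0.077], 0.173), ([-0.072, -0.09], 0.198), ([-0.079, -0.102], 0.223), ([-0.086, -0.115], 0.247), ([-0.092, -0.128], 0.272), ([-0.097, -0.142], 0.297), ([-0.102, -0.155], 0.322), ([-0.106, -0.169], 0.346), ([-0.11, -0.183], 0.371), ([-0.113, -0.197], 0.396), ([-0.116, -0.211], 0.421), ([-0.118, -0.226], 0.445), ([-0.12, -0.24], 0.47), ([-0.121, -0.254], 0.495), ([-0.122, -0.269], 0.52), ([-0.122, -0.283], 0.544)]
```

Request:
play_rows(
  motion=[
    [[-0.01,-0.01,0],[0,0,0.025],-1],
    [[-0.021,-0.02,0],[0,0,0.049],-1],
    [[-0.03,-0.031,0],[0,0,0.074],-1],
    [[-0.04,-0.042,0],[0,0,0.099],-1],
    [[-0.048,-0.053,0],[0,0,0.124],-1],
    [[-0.057,-0.065,0],[0,0,0.148],-1],
    [[-0.065,-0.077,0],[0,0,0.173],-1],
    [[-0.072,-0.09,0],[0,0,0.198],-1],
    [[-0.079,-0.102,0],[0,0,0.223],-1],
    [[-0.086,-0.115,0],[0,0,0.247],-1],
    [[-0.092,-0.128,0],[0,0,0.272],-1],
    [[-0.097,-0.142,0],[0,0,0.297],-1],
  ],
)

```text
t: 6.25
ee_pos: [553.7, -114.9, 196.8]
ee_rot: [3.052, 0.743, -0.0]
force: [1.1, -3.4, 0.7]
gripper_width: 93.1
```

```bash
cat >> h.py <<'E'
def look(k):
    from station import r
    d=r.snapshot('top');pickle.dump(d,open(f'top{k}.pkl','wb'));cv2.imwrite(f'pics/top{k}.png',cv2.resize(d['color'][130:280,200:400,::-1],(800,600)))
    s=r.read_state();print(s['t'],s['ee_pos'].round(1),s['qpos'].round(2),s['force'].round(1),rows(s,s['ee_pos'],4.84,1))
    return d,s
E
python3 -c "
from h import *
look(3)"
```

```text
6.3 [ 553.5 -114.8  196.8] [ 0.05  0.77  0.18  1.86 -0.25  0.53  0.87] [ 1.9 -3.5  0.8] (np.float64(27.282519871205643), array([0., 0., 0.]), array([0.000e+00, 2.000e-04, 2.494e-01]))
```

View pics/top3.png

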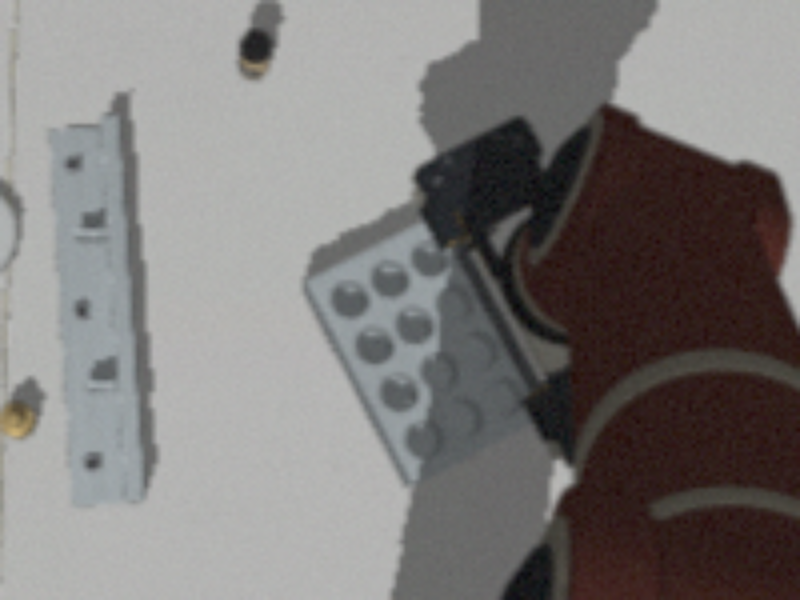

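The crop shows the block's left edge running from (308,285) to (408,485), which is about 27° and matches the tool. That leaves 22.4°.

Run:
```python
from h import *
print([(a[0][:2],float(a[1][2])) for a in arc((50,-55),0,22.4,10)])
```

```text
[([-0.011, -0.01], 0.025), ([-0.021, -0.02], 0.05), ([-0.03, -0.031], 0.075), ([-0.04, -0.042], 0.1), ([-0.049, -0.054], 0.124), ([-0.057, -0.066], 0.149), ([-0.065, -0.078], 0.174), ([-0.072, -0.09], 0.199), ([-0.079, -0.103], 0.224), ([-0.086, -0.116], 0.249)]
```

Request:
play_rows(
  motion=[
    [[-0.011,-0.01,0],[0,0,0.025],-1],
    [[-0.021,-0.02,0],[0,0,0.05],-1],
    [[-0.03,-0.031,0],[0,0,0.075],-1],
    [[-0.04,-0.042,0],[0,0,0.1],-1],
    [[-0.049,-0.054,0],[0,0,0.124],-1],
    [[-0.057,-0.066,0],[0,0,0.149],-1],
    [[-0.065,-0.078,0],[0,0,0.174],-1],
    [[-0.072,-0.09,0],[0,0,0.199],-1],
    [[-0.079,-0.103,0],[0,0,0.224],-1],
    [[-0.086,-0.116,0],[0,0,0.249],-1],
    [[-0.086,-0.116,0],[0,0,0.249],-1],
  ],
)

```text
t: 7.68
ee_pos: [527.6, -102.0, 196.7]
ee_rot: [-3.138, -0.136, 0.001]
force: [-0.1, -4.0, 1.1]
gripper_width: 93.0
```

Run:
```python
from h import *
d,s=look(4)
P=cloud(d);z=P[...,2];m=(z>31)&(z<39)&(P[...,1]<40)&(P[...,1]>-140)&(P[...,0]>420)&(P[...,0]<680)
q=P[m];print(len(q),q.min(0),q.max(0))
```

```text
7.725 [ 527.7 -102.1  196.7] [-0.02  0.76  0.27  1.94 -0.39  0.49  0.62] [-1.2 -4.6  2.3] (np.float64(4.998964583277976), array([0., 0., 0.]), array([-0.0003,  0.0004,  0.0018]))
1160 [455.71457588 -86.99537813  31.00614434] [600.92825567   8.4640684   38.97718771]
```

View pics/top4.png

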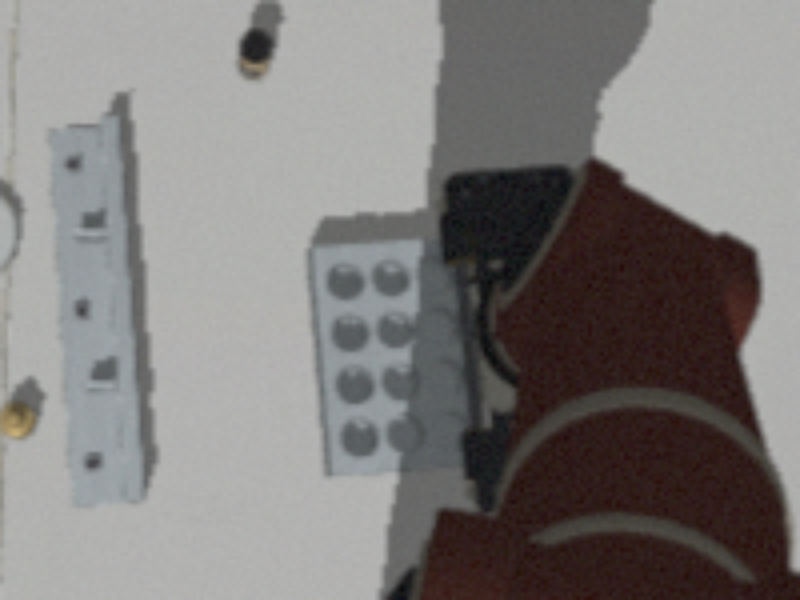

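```bash
cat >> h.py <<'E'
def edge(d,lo=31,hi=40,x0=420,x1=680,y0=-140,y1=60):
    P=cloud(d);z=P[...,2];m=(z>lo)&(z<hi)&(P[...,1]<y1)&(P[...,1]>y0)&(P[...,0]>x0)&(P[...,0]<x1)
    m=m.astype(np.uint8);n,L,st,_=cv2.connectedComponentsWithStats(m);k=1+np.argmax(st[1:,4]);m=L==k
    pts=[]
    for v in range(384):
        w=np.where(m[v])[0]
        if len(w)>4: pts.append(atz(d,w[0]-.5,float(v),36.)[:2])
    pts=np.array(pts);xs=pts[:,0];c=pts[(xs>xs.min()+8)&(xs<xs.max()-8)]
    f=np.polyfit(c[:,0],c[:,1],1);res=c[:,1]-np.polyval(f,c[:,0])
    print('edge angle',np.degrees(np.arctan(f[0])),'y@540',np.polyval(f,540),'sd',res.std(),'xrange',xs.min(),xs.max(),'rail y@540',109.1+(540-440.6)*.0848)
E
python3 -c "
from h import *
edge(pickle.load(open('top4.pkl','rb')))"
```

```text
edge angle 4.795843676758004 y@540 4.783947270453396 sd 0.7895865380924735 xrange 455.7068906978473 597.9837698447217 rail y@540 117.52911999999999
```

The block is parallel: edge 4.80°, rail 4.84°, with a gap of about 112 mm. It sits about 42 mm towards the robot from the rail's middle. So I'll push with a slant of about 11°, stop short, and re-measure.

Request:
play_rows(
  motion=[
    [[0.003,-0.02,0],[0,0,0],-1],
    [[0.007,-0.04,0],[0,0,0],-1],
    [[0.011,-0.06,0],[0,0,0],-1],
    [[0.015,-0.08,0],[0,0,0],-1],
    [[0.019,-0.1,0],[0,0,0],-1],
    [[0.023,-0.12,0],[0,0,0],-1],
    [[0.027,-0.14,0],[0,0,0],-1],
    [[0.031,-0.16,0],[0,0,0],-1],
    [[0.035,-0.18,0],[0,0,0],-1],
    [[0.039,-0.2,0],[0,0,0],-1],
    [[0.043,-0.22,0],[0,0,0],-1],
    [[0.047,-0.24,0],[0,0,0],-1],
    [[0.051,-0.26,0],[0,0,0],-1],
    [[0.055,-0.28,0],[0,0,0],-1],
    [[0.059,-0.3,0],[0,0,0],-1],
  ],
)

```text
t: 9.6
ee_pos: [534.0, -42.0, 196.6]
ee_rot: [3.137, 0.139, -0.002]
force: [-0.8, -6.3, 2.1]
gripper_width: 92.9
```

Run:
```python
from h import *
d,s=look(5)
edge(d,y1=90)
```

```text
9.65 [534.1 -41.3 196.6] [-0.14  0.76  0.28  1.95 -0.42  0.49  0.52] [ 0.1 -4.6  3.3] (np.float64(5.14127623453006), array([0., 0., 0.]), array([0.0003, 0.0006, 0.0033]))
edge angle 4.98875097153414 y@540 63.481269381290076 sd 0.7499290987527181 xrange 462.31295331471443 604.9059641870192 rail y@540 117.52911999999999
```

View pics/top5.png

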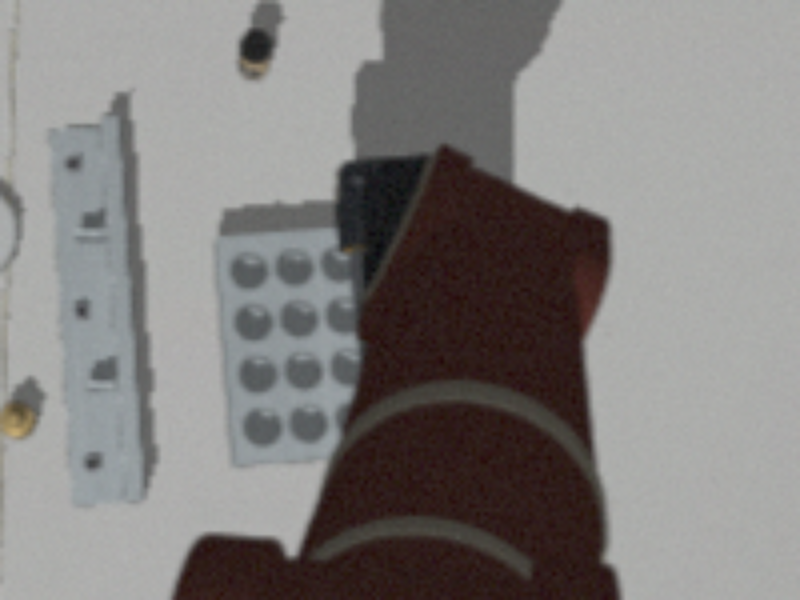

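Still parallel, with the block centred near (290,340) in the crop and a gap of about 54 mm. Next push is 44 mm, slanted the same way.

Request:
play_rows(
  motion=[
    [[0.004,-0.02,0],[0,0,0.001],-1],
    [[0.008,-0.04,0],[0,0,0.002],-1],
    [[0.012,-0.06,0],[0,0,0.003],-1],
    [[0.016,-0.08,0],[0,0,0.003],-1],
    [[0.02,-0.1,0],[0,0,0.003],-1],
    [[0.024,-0.12,0],[0,0,0.003],-1],
    [[0.028,-0.14,0],[0,0,0.003],-1],
    [[0.032,-0.16,0],[0,0,0.003],-1],
    [[0.036,-0.18,0],[0,0,0.003],-1],
    [[0.04,-0.2,0],[0,0,0.003],-1],
    [[0.043,-0.22,0],[0,0,0.003],-1],
  ],
)

```text
t: 11.02
ee_pos: [538.6, 2.5, 196.6]
ee_rot: [3.138, 0.132, -0.002]
force: [-0.3, -5.5, 2.1]
gripper_width: 92.3
```

Run:
```python
from h import *
d,s=look(6)
edge(d,lo=34.6,y1=109)
```

```text
11.075 [538.6   3.3 196.6] [-0.24  0.76  0.3   1.94 -0.43  0.5   0.45] [-0.  -5.   3.4] (np.float64(4.862018239294074), array([0., 0., 0.]), array([0.0002, 0.0009, 0.0002]))
edge angle 3.0888599769307334 y@540 106.2927616268125 sd 1.516039857039662 xrange 469.0652677624596 609.3493859726758 rail y@540 117.52911999999999
```

View pics/top6.png

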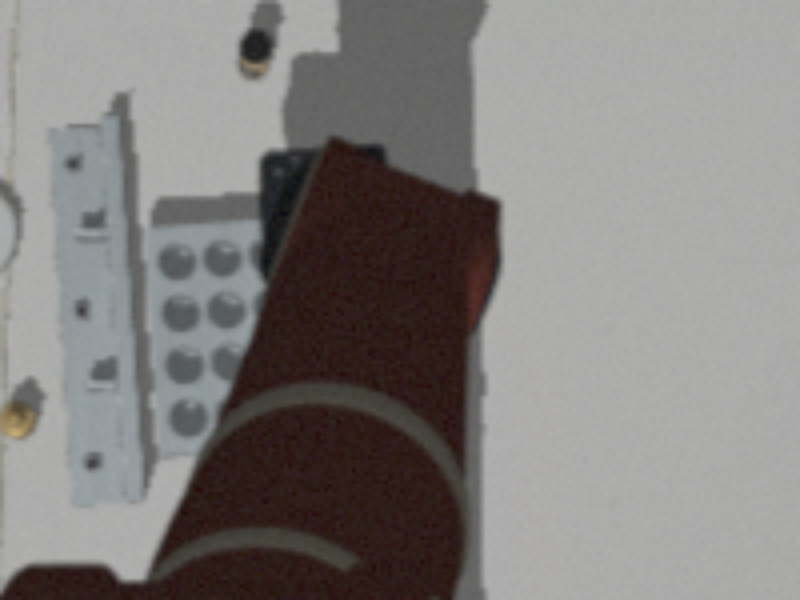

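Parallel, gap about 9 to 10 mm. I'll creep in and watch the force.

Request:
play_rows(
  motion=[
    [[0,-0.01,0],[0,0,0],-1],
    [[0,-0.02,0],[0,0,0],-1],
    [[0,-0.028,0],[0,0,0],-1],
    [[0,-0.034,0],[0,0,0],-1],
    [[0,-0.04,0],[0,0,0],-1],
    [[0,-0.04,0],[0,0,0],-1],
  ],
)

```text
t: 11.82
ee_pos: [538.1, 10.8, 196.6]
ee_rot: [3.138, 0.132, -0.001]
force: [0.8, -4.5, 1.3]
gripper_width: 92.8
```

Request:
play_rows(
  motion=[
    [[0,-0.004,0],[0,0,0],-1],
    [[0,-0.008,0],[0,0,0],-1],
  ],
)

```text
t: 12.08
ee_pos: [538.0, 12.4, 196.6]
ee_rot: [3.138, 0.133, -0.001]
force: [0.7, -6.1, 1.6]
gripper_width: 93.3
```

Request:
play_rows(
  motion=[
    [[0,-0.004,0],[0,0,0],-1],
    [[0,-0.005,0],[0,0,0],-1],
  ],
)

```text
t: 12.32
ee_pos: [538.0, 12.7, 196.6]
ee_rot: [3.137, 0.133, -0.001]
force: [0.7, -6.4, 0.6]
gripper_width: 93.2
```

Request:
play_rows(
  motion=[
    [[0,-0.004,0],[0,0,0],-1],
    [[0,-0.008,0],[0,0,0],-1],
    [[0,-0.008,0],[0,0,0],-1],
  ],
)

```text
t: 12.7
ee_pos: [537.9, 13.1, 196.6]
ee_rot: [3.135, 0.132, 0.0]
force: [0.5, -8.7, 0.7]
gripper_width: 93.2
```

Run:
```python
from h import *
d,s=look(7)
d=__import__('station').r.snapshot('side');pickle.dump(d,open('side7.pkl','wb'));cv2.imwrite('pics/side7.png',cv2.resize(d['color'][180:260,190:330,::-1],(800,457),interpolation=cv2.INTER_CUBIC))
```

```text
12.75 [537.9  13.  196.6] [-0.26  0.76  0.3   1.94 -0.43  0.5   0.43] [ 0.1 -9.5  1.1] (np.float64(4.834925279753452), array([0., 0., 0.]), array([ 0.0027,  0.0001, -0.0001]))
```

View pics/top7.png

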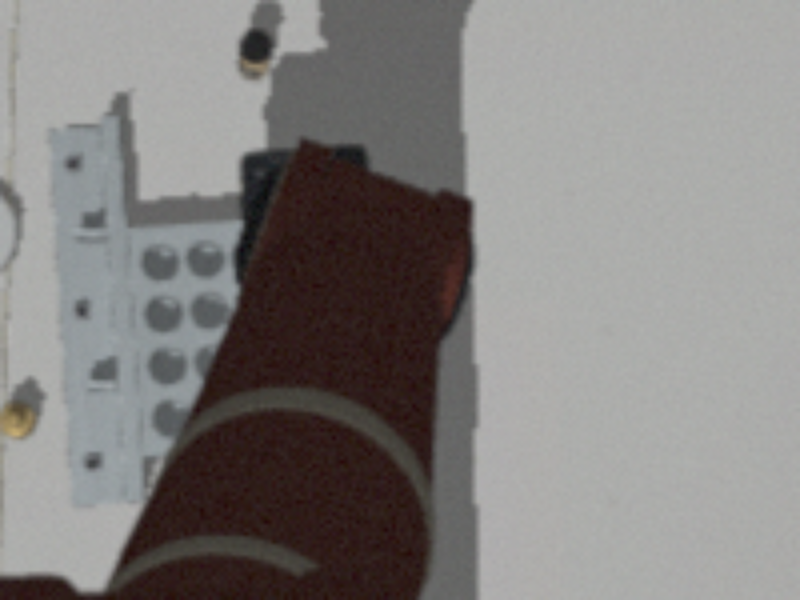

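View pics/side7.png

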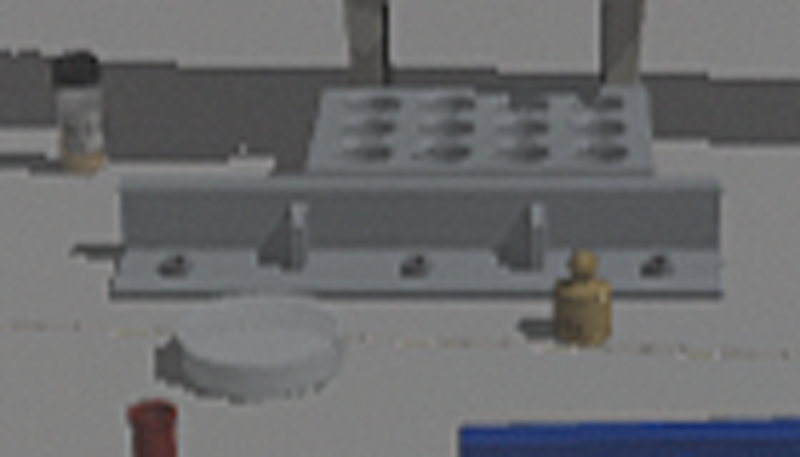

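The force is rising and motion has stalled, so contact is likely. I'll press a little more to seat both corners.

Request:
play_rows(
  motion=[
    [[0,-0.005,0],[0,0,0],-1],
    [[0,-0.01,0],[0,0,0],-1],
    [[0,-0.015,0],[0,0,0],-1],
    [[0,-0.015,0],[0,0,0],-1],
  ],
)

```text
t: 13.3
ee_pos: [537.8, 13.8, 196.7]
ee_rot: [3.131, 0.132, 0.002]
force: [1.1, -12.9, 0.8]
gripper_width: 93.3
```

Request:
play_rows(
  motion=[
    [[0,-0.005,0],[0,0,0],-1],
    [[0,-0.01,0],[0,0,0],-1],
    [[0,-0.015,0],[0,0,0],-1],
    [[0,-0.015,0],[0,0,0],-1],
  ],
)

```text
t: 13.8
ee_pos: [537.6, 14.5, 196.8]
ee_rot: [3.126, 0.13, 0.003]
force: [0.8, -18.3, 0.1]
gripper_width: 93.0
```

Firmly seated: 18 N and stalled. Now I'll back straight off and rise.

Request:
play_rows(
  motion=[
    [[0,0.03,0],[0,0,0],-1],
    [[0,0.08,0],[0,0,0],-1],
    [[0,0.15,0],[0,0,0],-1],
    [[0,0.25,0],[0,0,0],-1],
    [[0,0.35,-0.2],[0,0,0],-1],
    [[0,0.5,-0.4],[0,0,0],-1],
    [[0,0.7,-0.5],[0,0,0],-1],
    [[0,0.95,-0.5],[0,0,0],-1],
    [[0,0.95,-0.5],[0,0,0],-1],
    [[0,0.95,-0.5],[0,0,0],-1],
  ],
)

```text
t: 15.05
ee_pos: [553.4, -167.0, 296.2]
ee_rot: [-3.136, -0.134, 0.002]
force: [1.1, -0.0, 0.6]
gripper_width: 92.8
```

Run:
```python
from h import *
d,s=look(8)
P=cloud(d);z=P[...,2]
d0=pickle.load(open('top0.pkl','rb'))
m=(z>30)&(z<40)&(P[...,1]<160)&(P[...,1]>-20)&(P[...,0]>420)&(P[...,0]<700)
# right edge of block
p=[]
for v in range(384):
    w=np.where(m[v])[0]
    if len(w)>30: p.append(atz(d,w[-1]+.5,float(v),36.)[:2])
p=np.array(p);c=p[4:-4];f=np.polyfit(c[:,0],c[:,1],1)
print('right edge ang',np.degrees(np.arctan(f[0])),'x',p[:,0].min(),p[:,0].max())
for x in(480,540,600):print(x,'right edge dist from face (want 95):',(109.1+(x-440.6)*.0848-np.polyval(f,x))*np.cos(.0845))
for n,a in dict(vial=(250,280,130,152,15,60),brass=(196,212,222,244,8,40),petri=(175,208,172,204,8,20)).items():
    mm=np.zeros(z.shape,bool);mm[a[2]:a[3],a[0]:a[1]]=1;mm&=(z>a[4])&(z<a[5]);print(n,P[mm].mean(0).round(1))
```

```text
15.1 [ 553.6 -166.2  296.1] [ 0.03  0.65  0.36  1.77 -0.32  0.78  0.64] [ 0.7  0.2 -0.3] (np.float64(4.979353468280769), array([0., 0., 0.]), array([-0.0018,  0.0007,  0.0015]))
right edge ang 4.433782678397167 x 472.1603358223372 607.2962998629513
480 right edge dist from face (want 95): 94.82546411821255
540 right edge dist from face (want 95): 95.25957306895353
600 right edge dist from face (want 95): 95.69368201969449
vial [715.7  44.5  44.9]
brass [487.6 188.4  22.8]
petri [604.  223.8  15.1]
```

View pics/top8.png

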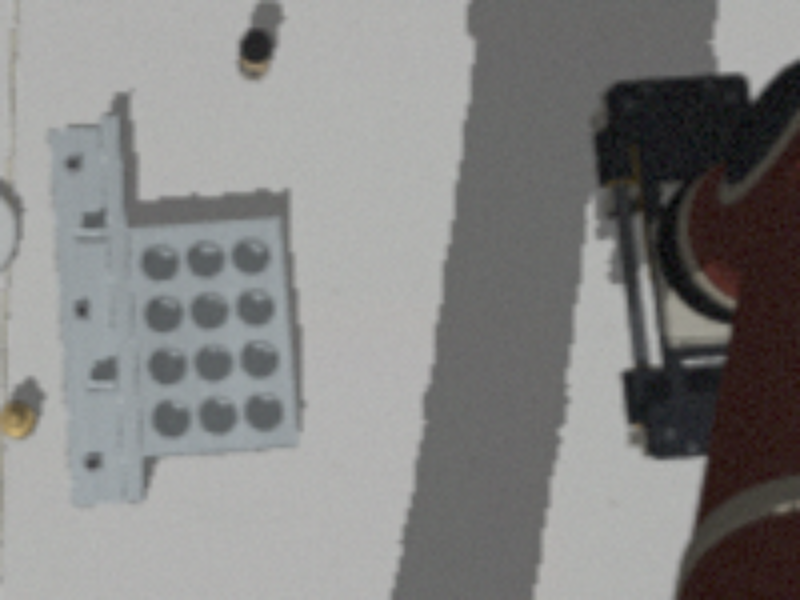

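The block (crop (215,335)) lies flat on the rail and well inside its length. Its outer side is 94.8 to 95.7 mm from the face (95 expected), and the bystanders haven't moved. Handing in.

```bash
python3 -c "
from station import r
print(r.job_done())"
```

```text
the job is handed in; nothing more can be done
None
```

The block now lies flat against the grey rail's face, and the job was handed in at about 15 s with no verdict reported.

**What I did:** I rested both open fingertips on the block's far long side. With the push centred on its right end, I turned it about 68° clockwise until it was parallel to the rail. I then pushed it in at a slight slant and seated it with about 18 N, and backed straight off.

**Last checks:**
- **Fit to the rail:** the block's outer side measured 94.8 to 95.7 mm from the rail face, where 95 mm is a perfect fit. That is about 0.4° off parallel.
- **Along the rail:** the block spans x of about 470 to 610 mm, inside the rail's 440 to 679 mm. It sits roughly 20 mm off the rail's middle.
- **Bystanders and arm:** the vial, brass weight and petri dish were within 0.5 mm of where they started. The gripper was clear, with no force on it.

**One reading disagreed:** in the picture taken about 10 mm before contact, the edge fit gave 3.1° against the rail's 4.84°. My crop limit had cut off part of the edge, so I discarded it; the final measurement showed the block parallel.

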